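# Unbolt the angle table and lay its plate on the gauge blocks

## Task

Set up the angle table: lift the handle of its barrel bolt out of the closed notch, draw the bolt back, feel for the open notch in the handle's guide and drop the handle fully down into it. Then swing the freed plate down by its knob, gently and without letting it fall, until its roller rests on the stack of gauge blocks, and let go. Leave the blocks and the things lying around where they are.

Things in the scene. Friction and masses are not known exactly. Their poses are not given: they have to be found in the camera images.
- angle_table: Grey base plate of the angle table, 180 x 236 x 12 mm, fixed to the bench. Origin on its underside; x points away from the robot, y to its left, z up. It reaches x -90 to 90, y -105 to 131 mm. A grey cast block (x 28 to 76, y 8 to 129, z up to 70 mm) at the +y end carries the bolt; the plate stands at the -y end.
- bolt_axis (a point): Point on the bolt's axis beside the closed notch (x 62, y 54.5, z 76 mm in the table's frame), axes as the table's; the bolt slides along +y and its handle swings in the x-z plane.
- guide: Guide of the handle. Origin in the closed notch, 28 mm to -x of the bolt's axis and as high; axes as the table's. Steel strips, 12 mm wide in x, their tops 9 mm above the origin, run along +y on both sides of the notches. The open notch, 12 mm wide like the closed one, is in a bright strip clamped on anew each time: its middle lies 30 to 49 mm along +y, found by sight or touch.
- tilt_hinge (a point): Point on the plate's hinge axis (x 70, y -50, z 34 mm in the table's frame), straight in line with the plate's knob; table's axes, the hinge runs along y.
- bolt_rod (a joint): Travel of the 9 mm steel bolt in m: 0 = closed (its tip stands in the eye at the plate's side edge and locks the plate), grows as it is drawn along the table's +y; the open notch is somewhere between 0.030 and 0.049, the end of travel at 0.054. About 1.5 N of friction; stays where it is left.
- bolt_handle (a joint): Angle of the bolt's handle in rad: 0 = down in a notch (level, pointing to the table's -x), grows as it is lifted; clears the guide's top above about 0.6, stops at 1.0. A spring (2 to 4 N at the knob) swings it down when let go; between the notches it then lies on the guide at about 0.5.
- handle_bar: The bolt's handle: a steel bar 8 mm thick with a black crosswise knob at its end: a short cylinder along y, 18 mm across and 20 mm long with flat ends. Origin at the knob's centre, 70 mm from the bolt's axis.
- tilt_plate (a joint): Angle in rad by which the plate is swung down: 0 = stowed, leaning 10 degrees (0.175 rad) back past upright against its stop; 1.745 would be level; about 1.47 with the roller on the gauge blocks. Unbolted it stays leaning back by its own weight, but past upright it falls unless held; its hinge is nearly free.
- plate_knob (a point): Centre of the black crosswise knob (cylinder along y, 18 mm across, 20 mm long, flat ends) on an 8 mm stem at the middle of the free edge of the tilting aluminium plate (84 mm wide, 10 thick, 0.35 kg), 172 mm from the hinge axis. Above the stowed plate; comes down towards the robot as the plate is lowered. A steel roller, 16 mm across, is under the plate, 120 mm from the hinge.
- stack_top (a point): Middle of the top face of the stack of two loose plain steel gauge blocks (38 x 38 x 20 mm below, 36 x 36 x 16 mm above) that stands on the base under where the roller comes down; the top face is at z 48 mm.
- torch_mid (a point): Centre of a black torch lying on the bench, 32 x 104 x 32 mm; a bystander.
- rock_mid (a point): Centre of a brown stone, 40 x 56 x 26 mm; a bystander.
- lens_mid (a point): Centre of a hand lens lying flat, 62 x 148 x 9 mm; a bystander.
- tape_mid (a point): Centre of a roll of tape, 52 mm across, 28 mm high; a bystander.

How it is judged:
By the outcome, as a careful person would: the job done as asked, in the order asked, and still so for the second after the job is handed in, with the robot touching nothing.
It also fails if it takes over 48 s, if anything falls off the work surface, if the arm or the gripper's body presses on something with over 40 N, if the wrist force passes 120 N, or if a joint passes its speed limit or range.

## Robot

A 7-joint arm with a two-finger parallel gripper is mounted at the origin on a cart in front of the work surface, level with it; the furniture and walls round the work are solid. World frame = base frame: x ahead of the robot, y to its left, z up, the work surface at z = 0. Lengths are in m, angles in degrees, forces in N, time in s.
With the tool pointing down it reaches from about 0.425 to 0.825 m from the base axis. Payload 3.6 kg.
Tool frame: the origin (TCP) lies at the very end of the fingers, on their centre line; the grasp point (between the pads) lies behind it (robot.pinch_z is the x of the grasp point in the tool frame, in m); x points along the fingers, z is the direction in which the jaws open and shut, and the axes are right-handed (so a half turn about x gives the same grasp; the last joint's range is limited). The gripper opens to 85 mm and grips with 20 to 120 N. Pads are 22 mm wide; open, the fingers measure 114 mm over their backs; the gripper's body (76 mm by 85 mm) begins 54 mm behind the grasp point. The pads swing forward as they close: fully open they stand 13 mm farther back than shut.
Start: joints at [-72.508, 35.231, -0.722, 81.555, 0.464, 63.22, -2.315], TCP at [0.212, 0.615, 0.231] pointing down, gripper open.
Joint ranges: [-178.69, 178.69], [-17.37, 117.87], [-77.05, 75.6], [15.02, 138.74], [-78.02, 258.01], [0.78, 113.62], [-162.83, 162.83]. Speed limits (degrees/s): [159.86, 159.86, 180, 180, 180, 180, 180].

## Interface

Orientations are given as [roll, pitch, yaw] about the fixed x, y, z axes, in that order (R = Rz(yaw) Ry(pitch) Rx(roll)).
In Python, from cell import robot, eyes, recognise, mark_of, current_time, current_joint_pos, current_qvel, current_effort, current_tcp_pos, current_eef_rot, current_ft_force, current_wrist_torque, current_grip_width gives the robot as it stands. The module is installed in compiled form; this text tells all that it offers. Calls block until the motion is done:
- robot.goto(position, orientation): joint-space move of the TCP to a pose.
- robot.move_straight(position, speed=0.15, attitude=None, until_force=None): straight line of the TCP; attitude=None keeps the orientation; speed is the mean speed in m/s. With until_force (N) it stops when the force on the tool has changed by that much, and returns True; else False.
- robot.set_joints(angles): joint-space move.
- robot.set_gripper(opening): opening from 0.0 (shut) to 1.0 (fully open); the grip force is fixed at half the most; returns when the fingers have stopped.
- robot.pause(seconds).
- robot.solve_ik(position, orientation): joint angles nearest the present ones, or None.
- eyes.grab_frame(name): name is "side" or "top" or "wrist"; returns a dict with "image" (384x512x3 uint8, blue, green, red), "K" (3x3 intrinsics, pixels), "rvec" (rotation vector, rad) and "tvec" (3), from world to camera coordinates, as OpenCV has them. Camera axes: x right, y down, z forward; pixel columns grow to the right and rows downward; lengths in m; the calibration is good to about 2 mm. A picture is of the moment at which its call begins. There is no depth.
A pose or a line that the arm cannot do raises robot.PlanningError and nothing moves.
- robot.sign_off(): hands the job in, once; it reports no verdict.
Trained networks look in the newest picture that a camera, given by its name, has taken for a name from the list of things; names that differ only in an ending like _2 or _b are one class to them, and where a whole thing is asked for, a point or a joint stands for the part that bears it (a point fixed in the world has none). Each returns a list of dicts, best first, with "confidence" (0 to 1); they miss things now and then, are a little off and sometimes report something else, mostly with a low value. They report only what shows in the picture. A call takes as long as a camera call.
- recognise(camera, query): "bbox" ([left, top, right, bottom] in pixels, round what is visible of it).
- mark_of(camera, query): "location" ([column, row] in pixels: a listed point, or the origin of a listed thing).
Readings, each from a call of its own:
- current_time(): time.
- current_joint_pos(): joint angles.
- current_qvel(): joint speeds.
- current_effort(): joint torques, N m.
- current_tcp_pos(): TCP position.
- current_eef_rot(): TCP orientation.
- current_ft_force(): force on the tool from outside, world axes, zero at the start.
- current_wrist_torque(): the same for the moment, N m.
- current_grip_width(): opening from 0.0 (shut) to 1.0 (fully open).
Only numpy, scipy, OpenCV 4.12 (cv2) and the standard library are available. Lean on these libraries where they do the work, as an engineer would, in place of code of your own. Each camera call takes 0.05 s, during which the arm holds its last target.

## Working session

There is one attempt and no reset: what is moved stays moved. The work goes in short steps, each a Python script; the robot and the scene stay as the last script left them, time stands still between calls to the robot, and variables do not carry over. Pictures are saved under pics/ and viewed, and the job is handed in when it is done.

```bash
ls; mkdir -p pics
cat > h.py <<'E'
import numpy as np, cv2
from cell import *
def snap(cam,fn=None):
    f=eyes.grab_frame(cam)
    if fn: cv2.imwrite('pics/'+fn,f['image'])
    return f
def P(f):
    R,_=cv2.Rodrigues(np.array(f['rvec'],float)); return np.array(f['K'])@np.hstack([R,np.array(f['tvec'],float).reshape(3,1)])
def proj(f,X):
    p=P(f)@np.append(X,1); return p[:2]/p[2]
def tri(fs,pts):
    A=[]
    for f,(u,v) in zip(fs,pts):
        M=P(f); 
        for r in (u*M[2]-M[0], v*M[2]-M[1]): A.append(r/np.linalg.norm(r[:3]))
    A=np.array(A); X=np.linalg.lstsq(A[:,:3],-A[:,3],rcond=None)[0]
    return X,[proj(f,X)-np.array(p) for f,p in zip(fs,pts)]
E
python3 - <<'E'
from h import *
print(current_time(),robot.pinch_z,current_eef_rot())
fs={c:snap(c,c+'1.png') for c in('side','top','wrist')}
for c in fs: 
    R,_=cv2.Rodrigues(np.array(fs[c]['rvec']));print(c,-R.T@np.array(fs[c]['tvec']).ravel(),R[2])
pts={}
for q in['angle_table','bolt_axis','guide','tilt_hinge','handle_bar','plate_knob','stack_top']:
    l=[]
    for c in('side','top'):
        m=mark_of(c,q); print(q,c,[(np.round(a['location'],1),round(a['confidence'],2)) for a in m[:2]])
        if m:l.append((fs[c],m[0]['location']))
    if len(l)==2: 
        X,e=tri(*zip(*l)); print('   ',X.round(4),np.round(e,1).tolist())
print(current_time())
E
```

```text
pics
0.0 -0.0187 [-179.14384328   89.85250178 -108.14997899]
side [0.57674907 1.08937507 0.78985436] [-0.05036844 -0.84343824 -0.53485975]
top [0.44247398 0.0650032  1.21348764] [ 0.09043267 -0.01421872 -0.99580106]
wrist [0.13895748 0.63962285 0.37310419] [ 0.28608082 -0.10123237 -0.95284299]
angle_table side [(array([247.4, 241.2]), 0.55)]
angle_table top [(array([234.9, 190.7]), 0.87), (array([256.3, 199.5]), 0.18)]
    [ 0.5638  0.1283 -0.0054] [[2.0, 0.1], [0.1, -2.0]]
bolt_axis side [(array([233.2, 234.9]), 0.76)]
bolt_axis top [(array([206.3, 170.3]), 0.98)]
    [0.6073 0.2014 0.0816] [[0.3, 0.0], [0.0, -0.3]]
guide side [(array([243.2, 233.4]), 0.58), (array([247.9, 239.8]), 0.44)]
guide top [(array([211.5, 180.2]), 0.75)]
    [0.5802 0.1882 0.0741] [[0.1, 0.0], [0.0, -0.1]]
tilt_hinge side [(array([220., 229.]), 0.85), (array([205.8, 183.5]), 0.32)]
tilt_hinge top [(array([242.7, 158.9]), 0.58), (array([338.8, 149.6]), 0.22)]
    [0.6476 0.1038 0.0295] [[0.7, 0.1], [0.0, -0.7]]
handle_bar side [(array([257.6, 226.6]), 0.66)]
handle_bar top [(array([216.1, 198.4]), 0.52)]
    [0.5341 0.1746 0.0833] [[1.7, 0.1], [0.1, -1.8]]
plate_knob side [(array([206.4, 183. ]), 0.77)]
plate_knob top [(array([234.2, 134.8]), 0.95)]
    [0.6741 0.1184 0.2037] [[-0.5, -0.1], [-0.0, 0.6]]
stack_top side [(array([256.6, 213.9]), 0.5)]
stack_top top [(array([257.3, 200.8]), 0.56), (array([339.3, 149. ]), 0.27)]
    [0.5298 0.0633 0.0468] [[2.0, 0.1], [0.2, -2.2]]
0.85
```

Run:
```python
import cv2
for c,(x,y) in(('side',(150,130)),('top',(150,90))):
    i=cv2.imread(f'pics/{c}1.png'); cv2.imwrite(f'pics/{c}1z.png',cv2.resize(i[y:y+150,x:x+200],None,fx=4,fy=4,interpolation=cv2.INTER_CUBIC))
```

```text
(no output)
```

View pics/side1.png

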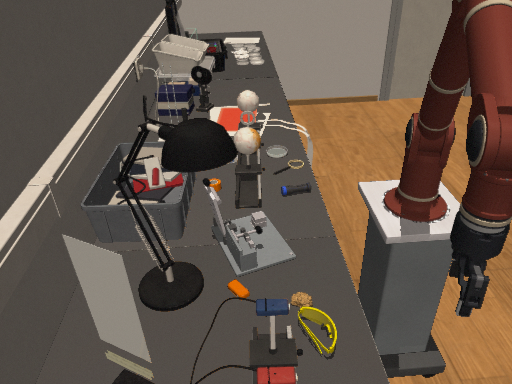

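View pics/top1.png

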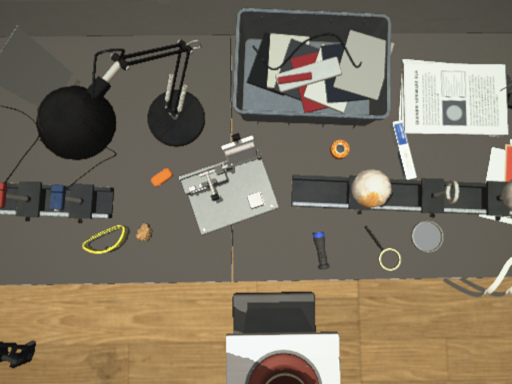

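```bash
ls pics
```

```text
side1.png
side1z.png
top1.png
top1z.png
wrist1.png
```

View pics/wrist1.png

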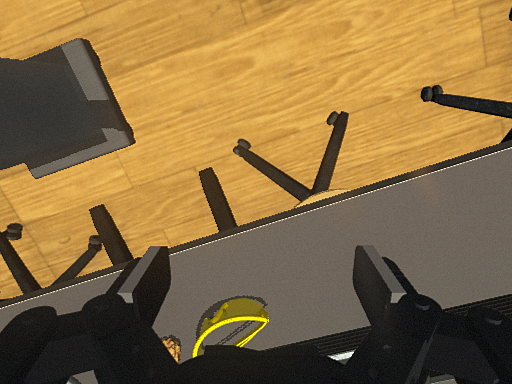

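View zooms.

View pics/side1z.png

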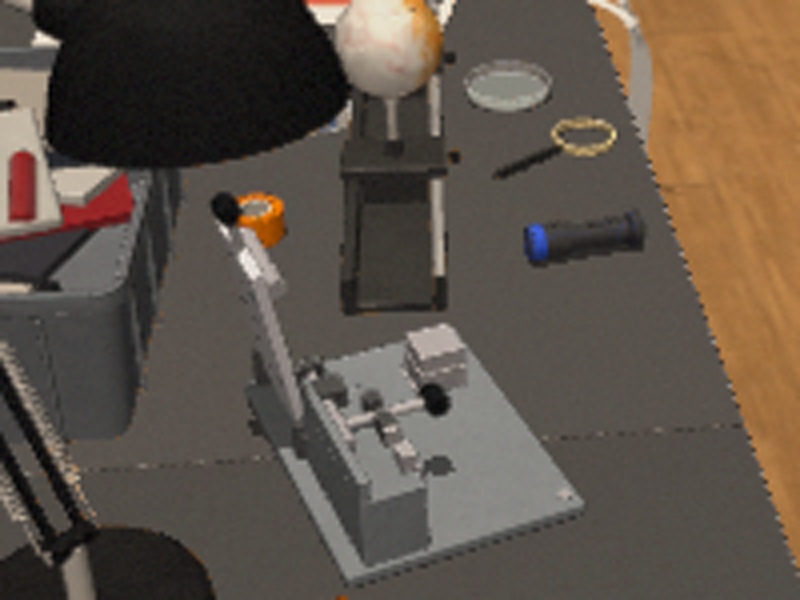

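View pics/top1z.png

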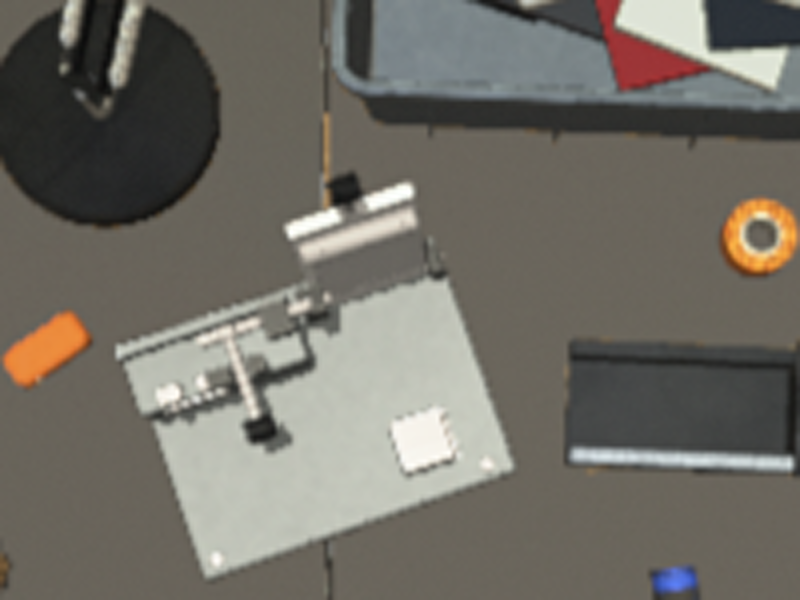

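```bash
cat >> h.py <<'E'
from scipy.spatial.transform import Rotation as Ro
from scipy.optimize import least_squares
MODEL={'angle_table':(0,0,0),'bolt_axis':(62,54.5,76),'guide':(34,54.5,76),'tilt_hinge':(70,-50,34),'handle_bar':(-8,54.5,76),'plate_knob':(99.9,-50,203.4)}
def T(p,X): # table mm -> world m
    c,s=np.cos(p[2]),np.sin(p[2]); x,y,z=np.array(X,float)/1000
    return np.array([p[0]+c*x-s*y,p[1]+s*x+c*y,z+(p[3] if len(p)>3 else 0)])
def fit(obs,p0=(.56,.13,.32)):
    r=lambda p:np.concatenate([w*(proj(f,T(p,MODEL[q]))-uv) for f,q,uv,w in obs])
    return least_squares(r,p0,loss='soft_l1',f_scale=1.5)
def ori(p,tilt,sgn=1):
    """tool x: tilt deg below horizontal, towards table +x; jaws along table y"""
    a=np.radians(tilt); c,s=np.cos(p[2]),np.sin(p[2])
    X=np.array([c*np.cos(a),s*np.cos(a),-np.sin(a)]); Z=sgn*np.array([-s,c,0]); Y=np.cross(Z,X)
    return Ro.from_matrix(np.array([X,Y,Z]).T).as_euler('xyz',degrees=True), X
E
python3 - <<'E'
from h import *
obs=[]
fs={}
for c in('side','top'):
    f=fs[c]=snap(c)
    for q in MODEL:
        m=mark_of(c,q)
        if m: obs.append((f,q,np.array(m[0]['location']),m[0]['confidence']))
s=fit(obs); p=s.x; print(p,np.degrees(p[2]))
for f,q,uv,w in obs: print(q,(proj(f,T(p,MODEL[q]))-uv).round(1),round(w,2))
np.save('p.npy',p)
print('lamp head', tri([fs['side'],fs['top']],[(200,145),(76,123)]))
R=Ro.from_euler('xyz',current_eef_rot(),degrees=True)
print('cam in tool',R.inv().apply(np.array([0.13895748,0.63962285,0.37310419])-current_tcp_pos()))
for sg in(1,-1):
    for tilt in (90,80,70,60,45,30,20,10,0):
        o,X=ori(p,tilt,sg)
        out=[]
        for K in ((-8,54.5,76),(-8,54.5,230),(14,95,130),(99.9,-50,203.4),(60,-50,206),(-40,-50,165),(-95.5,-50,81)):
            j=robot.solve_ik(T(p,K)-X*robot.pinch_z*1,o); out.append('-' if j is None else str(int(j[6])))
        print(sg,tilt,out)
print(current_time())
E
```

```text
[0.56209832 0.12729522 0.2785795 ] 15.96142949313267
angle_table [-0.4 -0.5] 0.62
bolt_axis [1.2 1.2] 0.77
guide [-0.2  1.1] 0.55
tilt_hinge [2.7 1.1] 0.72
handle_bar [-1.5 -1.2] 0.53
plate_knob [0.5 0.4] 0.7
angle_table [-2.1  0.6] 0.68
bolt_axis [2.7 0.7] 0.81
guide [ 0.7 -0.8] 0.55
tilt_hinge [ 0.3 -2.1] 0.87
handle_bar [-1.1 -4.7] 0.4
lamp head (array([0.64620123, 0.39553706, 0.45328535]), [array([1.52182236, 0.24436488]), array([ 0.01525197, -1.56781185])])
cam in tool [-1.41793896e-01  7.69509463e-02  3.19696603e-05]
1 90 ['78', '82', '75', '91', '92', '92', '87']
1 80 ['70', '82', '71', '92', '93', '92', '78']
1 70 ['54', '77', '59', '90', '91', '83', '1']
1 60 ['-14', '61', '-8', '74', '70', '0', '-']
1 45 ['-31', '-24', '-31', '-2', '-8', '-', '-']
1 30 ['-', '-', '-', '-26', '-30', '-', '-']
1 20 ['-', '-', '-', '-31', '-33', '-', '-']
1 10 ['-', '-', '-', '-30', '-32', '-', '-']
1 0 ['-', '-', '-', '-43', '-44', '-', '-']
-1 90 ['-62', '-71', '-70', '-61', '-60', '-55', '-47']
-1 80 ['-54', '-70', '-66', '-57', '-55', '-49', '-45']
-1 70 ['-44', '-65', '-56', '-48', '-46', '-40', '128']
-1 60 ['132', '-52', '127', '-30', '-25', '156', '-']
-1 45 ['138', '132', '132', '144', '135', '-', '-']
-1 30 ['-', '-', '-', '141', '149', '-', '-']
-1 20 ['-', '-', '-', '148', '146', '-', '-']
-1 10 ['-', '-', '-', '149', '-', '-', '-']
-1 0 ['-', '-', '-', '26', '-', '-', '-']
1.55<sys>:0: UserWarning: Gimbal lock detected. Setting third angle to zero since it is not possible to uniquely determine all angles.
```

Run:
```python
from h import *
p=np.load('p.npy')
o,X=ori(p,90,1)
j0=np.array(current_joint_pos())
print(current_eef_rot())
q1=robot.solve_ik([0.145,0.43,0.30],current_eef_rot()); print(q1)
q3=robot.solve_ik(T(p,(-30,60,230)),ori(p,80,1)[0]); print(q3)
if q1 is not None and q3 is not None:
    robot.set_joints(q1); print(current_time())
    q2=robot.solve_ik([0.43,0.13,0.32],o); print(q2)
    robot.set_joints(q2); print(current_time())
    robot.goto(T(p,(-30,60,230)),ori(p,80,1)[0]); print(current_time(),current_joint_pos(),current_tcp_pos())
    snap('wrist','w2.png')
```

```text
[ 133.73034312   89.99475869 -155.27764259]
[-73.12245049  13.67078736  -1.2671429  105.99926415   0.34002381
  60.33699496  -3.52998796]
[-20.66672814  21.79291405  -1.48140113 107.38676875   2.43724639
  40.90552286  82.26331994]
2.3917
[-31.57387427  12.35671134  14.95847741 104.86108238  -3.5469294
  63.23289637  90.61357423]
3.925
4.5167 [-31.44165226  22.13737683  13.44449544 107.66797516  -6.78232965
  40.99314201  91.38772151] [0.51638092 0.17730492 0.23007793]<sys>:0: UserWarning: Gimbal lock detected. Setting third angle to zero since it is not possible to uniquely determine all angles.
```

View pics/w2.png

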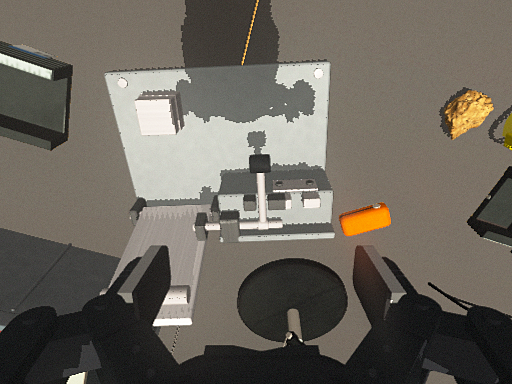

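Run:
```python
from h import *
f=snap('wrist')
i=f['image']
cv2.imwrite('pics/w2z.png',cv2.resize(i[140:250,190:340],None,fx=5,fy=5,interpolation=cv2.INTER_CUBIC))
cv2.imwrite('pics/w2y.png',cv2.resize(i[60:330,100:340],None,fx=2.2,fy=2.2,interpolation=cv2.INTER_CUBIC))
p=np.load('p.npy'); M=dict(MODEL)
for q in MODEL:
    m=mark_of('wrist',q); print(q,[(np.round(a['location'],1),round(a['confidence'],2)) for a in m[:2]],proj(f,T(p,MODEL[q])).round(1))
import pickle; pickle.dump({k:f[k] for k in('K','rvec','tvec','image')},open('w2.pkl','wb'))
for c in((-90,131,12),(-90,-105,12),(90,131,12)): print(c,proj(f,T(p,c)))
```

```text
angle_table [(array([215.7, 146.2]), 0.59)] [210.9 144.9]
bolt_axis [] [256.  224.3]
guide [(array([261.5, 201.6]), 0.96)] [255.8 201.7]
tilt_hinge [(array([174.8, 212.3]), 0.75)] [169.5 209.9]
handle_bar [(array([261.5, 163.7]), 0.94), (array([466.1, 111.2]), 0.39)] [255.5 164.1]
plate_knob [] [118.3 358.9]
(-90, 131, 12) [330.3847585   65.84513609]
(-90, -105, 12) [100.51728073  65.70903966]
(90, 131, 12) [316.16503073 214.21546148]
```

View pics/w2z.png

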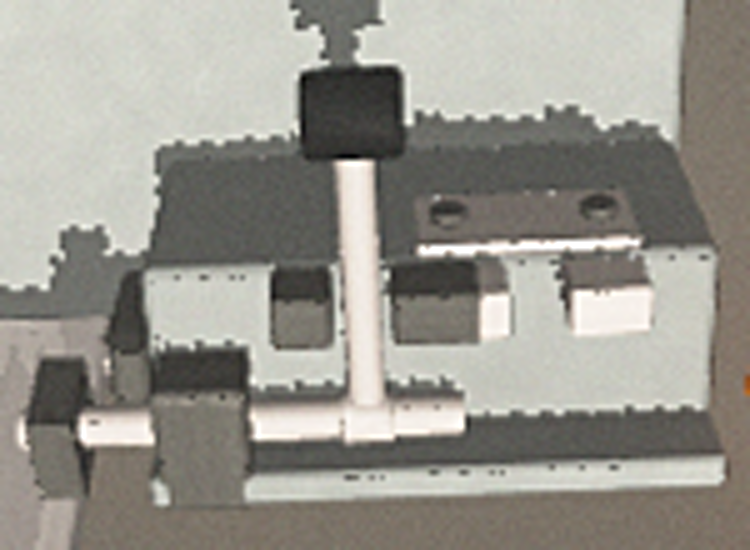

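View pics/w2y.png

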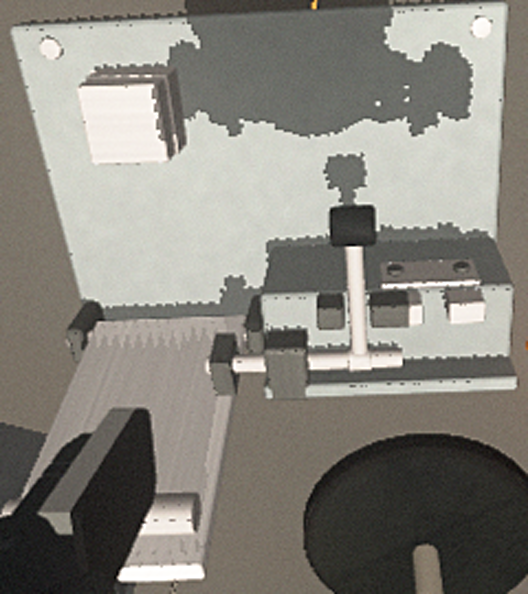

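```bash
cat > ov.py <<'E'
from h import *
import pickle
f=pickle.load(open('w2.pkl','rb'))
M=MODEL
M['c1']=(-90,131,12);M['c2']=(-90,-105,12)
obs=[(f,q,np.array(uv),w) for q,uv,w in (('guide',(261.5,201.6),1),('handle_bar',(261.5,163.7),1),('tilt_hinge',(174.8,212.3),.6),('angle_table',(215.7,146.2),.4),('c1',(329.5,61.4),1),('c2',(105.5,72.7),1))]
s=fit(obs,(.56,.13,.3)); p=s.x
for f_,q,uv,w in obs: print(q,(proj(f,T(p,M[q]))-uv).round(1))
print(p,np.degrees(p[2]))
s2=least_squares(lambda p:np.concatenate([w*(proj(f,T(p,M[q]))-uv) for f,q,uv,w in obs]),list(p)+[0.]); print('with z',s2.x, s2.fun.round(1))
img=f['image'].copy(); S=4
img=cv2.resize(img[50:250,95:345],None,fx=3,fy=3,interpolation=cv2.INTER_CUBIC)
def line(a,b,col):
    u=[(proj(f,T(p,x))-[95,50])*3+1 for x in(a,b)]
    cv2.line(img,*[tuple(int(v) for v in k) for k in u],col,1)
def box(x0,x1,y0,y1,z,col):
    c=[(x0,y0,z),(x1,y0,z),(x1,y1,z),(x0,y1,z)]
    for i in range(4): line(c[i],c[(i+1)%4],col)
box(-90,90,-105,131,12,(0,0,255)); box(28,76,8,129,70,(0,255,0)); box(28,40,60.5,120,85,(255,0,0))
line((62,54.5,76),(-8,54.5,76),(0,255,255))
for y in range(0,70,10): line((40,54.5+y,85),(44,54.5+y,85),(255,0,255))
cv2.imwrite('pics/ov1.png',img); np.save('pw.npy',p)
E
python3 ov.py
```

```text
guide [ 0.7 -0.4]
handle_bar [-1.2  0. ]
tilt_hinge [2.  0.6]
angle_table [-0.5  0.2]
c1 [2.1 0.5]
c2 [-2.4 -0. ]
[0.56261911 0.13269525 0.32354082] 18.537523686736733
with z [ 0.56351564  0.13275011  0.32290616 -0.00305648] [ 0.5 -1.1 -1.4 -0.4  1.5 -0.1 -0.1  0.   1.3  1.1 -1.   0.4]
```

View pics/ov1.png

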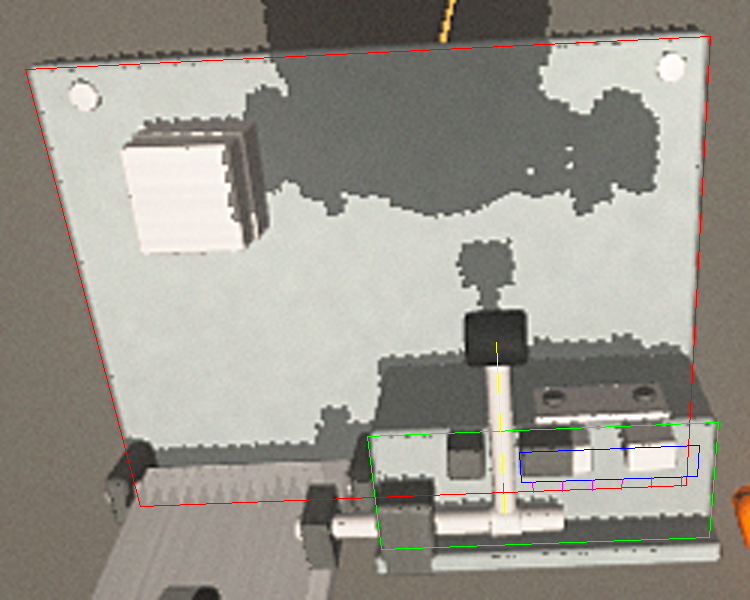

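```bash
python3 - <<'E' 2>&1 | grep -v Warn
from h import *
p=np.load('pw.npy')
o,X=ori(p,90,1)
robot.set_gripper(0.6)
robot.goto(T(p,(-9,54.5,125)),o)
f=snap('wrist','w3.png')
m=mark_of('wrist','handle_bar'); print(m[:1],proj(f,T(p,(-8,54.5,76))))
import pickle; g=pickle.load(open('w2.pkl','rb'))
if m: print(tri([f,g],[m[0]['location'],(261.5,163.7)]),T(p,(-8,54.5,76)))
print(current_time(),current_tcp_pos(),current_joint_pos(),current_ft_force())
E
```

```text
[{'location': [263.9, 208.3], 'confidence': 0.93}] [262.03605514 212.54854867]
(array([0.51648442, 0.17623066, 0.12565749]), [array([1.32872938, 0.93064804]), array([-0.82468375, -0.52998445])]) [0.53770724 0.18182415 0.076     ]
5.9583 [0.5373355  0.18158021 0.12704336] [-27.90454131  35.2010058   10.9883922  102.90329188  -9.34750589
  42.56554055  96.51881433] [ 0.42780321 -1.06083855  0.41994079]
```

View pics/w3.png

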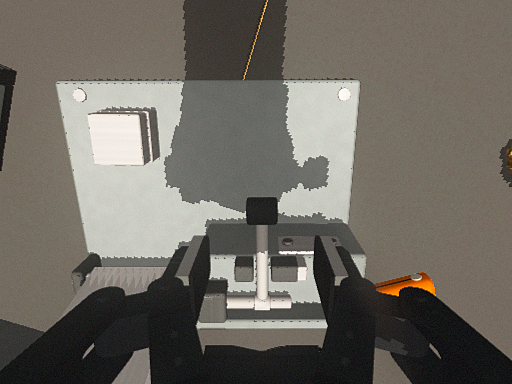

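```bash
python3 - <<'E' 2>&1 | grep -v Warn
from h import *
p=np.load('pw.npy')
import pickle; g=pickle.load(open('w2.pkl','rb'))
fw=snap('wrist'); mw=mark_of('wrist','handle_bar')
mg=mark_of('wrist','guide'); print('guide',mg[:1],proj(fw,T(p,(34,54.5,76))))
for c in('side','top'):
    f=snap(c); m=mark_of(c,'handle_bar'); b=recognise(c,'handle_bar'); print(c,m[:1],b[:1],proj(f,T(p,(-8,54.5,76))))
    if m: print(tri([fw,f,g],[mw[0]['location'],m[0]['location'],(261.5,163.7)])[0])
c,s=np.cos(p[2]),np.sin(p[2]);print(T(p,(-8,54.5,76)))
E
```

```text
guide [{'location': [260.3, 263.8], 'confidence': 0.61}] [261.74647224 265.9787868 ]
side [{'location': [242.5, 229.6], 'confidence': 0.55}] [{'bbox': [235.9, 226.6, 262.3, 235.9], 'confidence': 0.56}] [258.31118411 230.39594743]
[0.55498242 0.18115975 0.0668179 ]
top [] [] [213.84733327 195.53501622]
[0.53770724 0.18182415 0.076     ]
```

```bash
python3 - <<'E' 2>&1 | grep -v Warn
from h import *
p=np.load('pw.npy')
fw=snap('wrist'); f=snap('side')
print(tri([fw,f],[(263.9,208.3),(258.75,229.5)]),T(p,(-8,54.5,76)))
E
```

```text
(array([0.53520459, 0.18188984, 0.07846012]), [array([-1.0887181 ,  1.64902417]), array([0.42503973, 0.15671001])]) [0.53770724 0.18182415 0.076     ]
```

```bash
python3 - <<'E' 2>&1 | grep -v Warn
from h import *
p=np.load('pw.npy')
hit=robot.move_straight(T(p,(-9,54.5,60)),speed=0.08,until_force=8)
print(hit,current_tcp_pos(),current_ft_force())
snap('wrist','w4.png')
robot.set_gripper(0.0)
print(current_grip_width(),current_ft_force(),current_time()); snap('wrist','w5.png')
E
```

```text
False [0.53722728 0.18158911 0.06041375] [ 0.59862963 -0.46414821  0.01203312]
0.21937052167297752 [-1.09478918  0.5067579   2.40616018] 7.9083
```

View pics/w5.png

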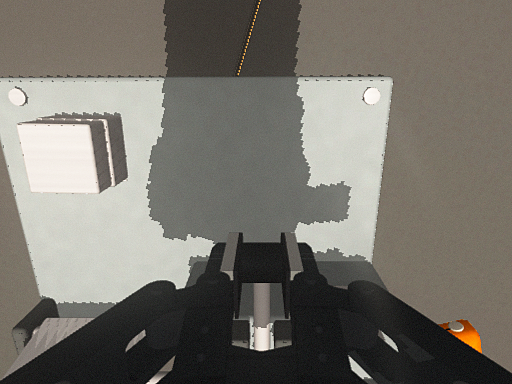

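```bash
python3 - <<'E' 2>&1 | grep -v Warn
from h import *
p=np.load('pw.npy')
for a in(.2,.4,.6,.78):
    robot.move_straight(T(p,(-9+70*(1-np.cos(a)),54.5,60.4+70*np.sin(a))),speed=0.08)
    print(a,np.round(current_ft_force(),1),current_time())
robot.move_straight(T(p,(-9+70*(1-np.cos(a)),54.5+36,60.4+70*np.sin(a))),speed=0.06)
print(np.round(current_ft_force(),1),current_grip_width(),current_time())
f=snap('wrist','w6.png'); snap('side','s6.png')
i=cv2.imread('pics/s6.png');cv2.imwrite('pics/s6z.png',cv2.resize(i[130:280,150:350],None,fx=4,fy=4,interpolation=cv2.INTER_CUBIC))
E
```

```text
0.2 [ 2.4  1.1 -6.4] 8.2917
0.4 [ 2.2  0.6 -7.1] 8.6167
0.6 [ 0.8  0.3 -6.3] 8.9417
0.78 [-2.1 -1.8 -7.2] 9.25
[-4.6 -0.4 -6. ] 0.2136650346778167 10.0
```

View pics/w6.png

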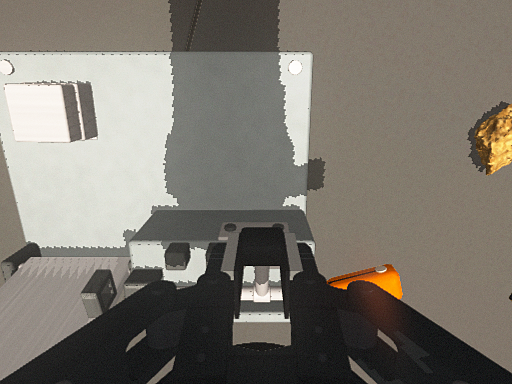

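View pics/s6z.png

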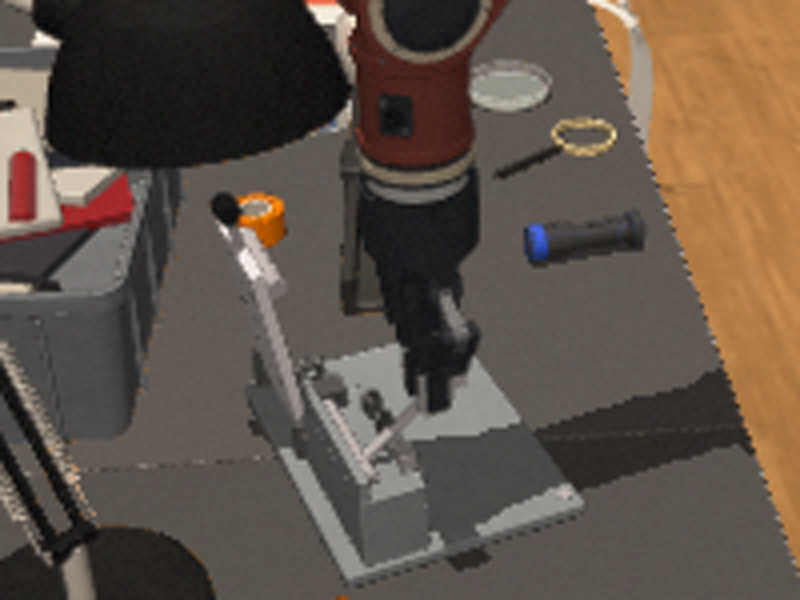

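```bash
python3 - <<'E' 2>&1 | grep -v Warn
from h import *
p=np.load('pw.npy')
for a in(.6,.45,.3,.15,0.03):
    h=robot.move_straight(T(p,(-9+70*(1-np.cos(a)),54.5+36,60.4+70*np.sin(a))),speed=0.05,until_force=7)
    print(a,h,np.round(current_ft_force(),1),np.round(current_tcp_pos(),4),current_time())
    if h: break
E
```

```text
0.6 True [0.6 1.9 0.6] [0.5397 0.2242 0.106 ] 10.3083
```

```bash
python3 - <<'E' 2>&1 | grep -v Warn
from h import *
p=np.load('pw.npy')
for a in(.6,.53,.46,.4,.3,.2,.1,0.03):
    h=robot.move_straight(T(p,(-9+70*(1-np.cos(a)),54.5+36,60.4+70*np.sin(a))),speed=0.05,until_force=8)
    F=current_ft_force()
    print(a,h,np.round(F,1),np.round(current_tcp_pos(),4),current_time())
    if h or F[2]>9: break
E
```

```text
0.6 False [-4.5  0.7  5.5] [0.5376 0.2224 0.102 ] 10.5583
0.53 False [-3.5  0.4  5.2] [0.5351 0.221  0.0973] 10.8083
0.46 False [-2.7  1.9  4.3] [0.5329 0.2191 0.0923] 11.0583
0.4 False [-2.6  0.9  4.7] [0.5312 0.2179 0.0881] 11.3083
0.3 False [-1.6  1.1  2.8] [0.5286 0.2166 0.0811] 11.6
0.2 False [-2.   0.3  2.4] [0.5268 0.2158 0.0742] 11.8917
0.1 False [-1.4 -0.1  3. ] [0.5259 0.2156 0.0676] 12.1833
0.03 False [-6.  -1.9 20.3] [0.5259 0.2156 0.0657] 12.4333
```

```bash
python3 - <<'E' 2>&1 | grep -v Warn
from h import *
p=np.load('pw.npy')
robot.set_gripper(0.6); print(current_ft_force(),current_tcp_pos())
robot.move_straight(np.array(current_tcp_pos())+[-0.0,0,0.09],speed=0.15)
print(current_ft_force())
f=snap('wrist','w7.png'); print(mark_of('wrist','handle_bar')[:1],proj(f,T(p,(-8,90.5,76))))
f=snap('side','s7.png'); print(current_time())
i=cv2.imread('pics/s7.png');cv2.imwrite('pics/s7z.png',cv2.resize(i[130:280,150:350],None,fx=4,fy=4,interpolation=cv2.INTER_CUBIC))
i=cv2.imread('pics/w7.png');cv2.imwrite('pics/w7z.png',cv2.resize(i[180:350,170:350],None,fx=3.5,fy=3.5,interpolation=cv2.INTER_CUBIC))
E
```

```text
[-0.0034241   0.04224198  0.48888434] [0.52510537 0.21537794 0.06182801]
[ 0.44542707 -0.51891477 -0.04935261]
[{'location': [264.8, 198.6], 'confidence': 0.68}] [261.66277868 201.78877178]
13.7417
```

View pics/w7z.png

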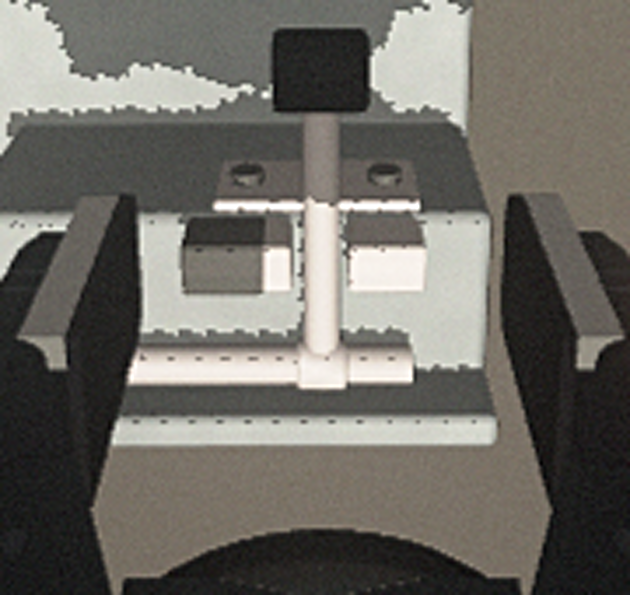

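View pics/s7z.png

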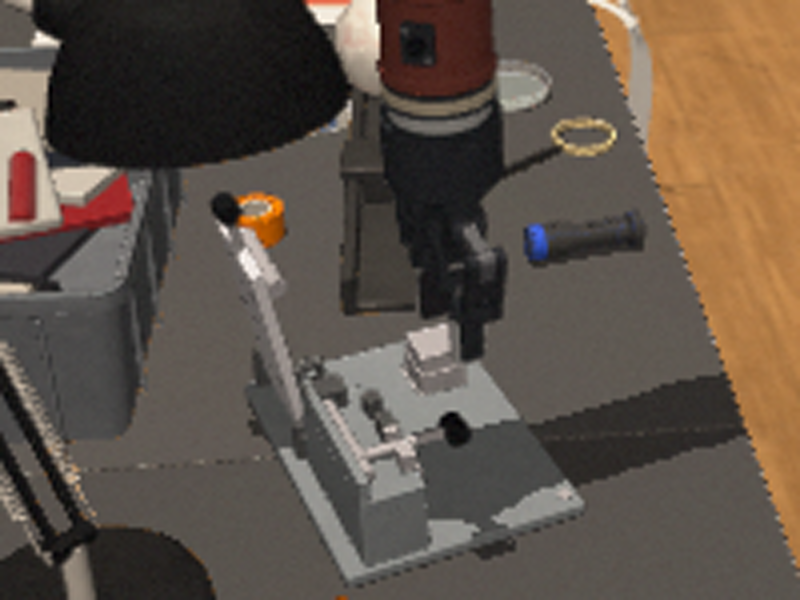

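```bash
python3 - <<'E' 2>&1 | grep -v Warn
from h import *
p=np.load('pw.npy')
f=snap('side'); w=snap('wrist')
for a in(0,.1,.2,.5): 
    X=T(p,(62-70*np.cos(a),90.5,76+70*np.sin(a))); print(a,proj(f,X),proj(w,X))
print(T(p,(-8,54.5,76)),proj(f,T(p,(-8,54.5,76))))
g=cv2.cvtColor(f['image'],cv2.COLOR_BGR2GRAY)[225:250,255:272]
ys,xs=np.where(g<45); print('dark centroid',xs.mean()+255,ys.mean()+225,len(xs),ys.min()+225,ys.max()+225)
i0=cv2.cvtColor(cv2.imread('pics/side1.png'),cv2.COLOR_BGR2GRAY)[218:243,250:266]
ys,xs=np.where(i0<45); print('dark before',xs.mean()+250,ys.mean()+218,len(xs),ys.min()+218,ys.max()+218)
E
```

```text
0 [263.32526632 237.81762258] [261.79769659 202.02956671]
0.1 [263.1429469  235.85416969] [261.81545414 205.74023346]
0.2 [262.72445106 233.96485079] [261.83405661 210.58532783]
0.5 [260.07773787 228.92884332] [261.89272668 232.10733416]
[0.53770724 0.18182415 0.076     ] [258.31118411 230.39594743]
dark centroid 263.3478260869565 237.0 46 233 241
dark before 258.1794871794872 229.30769230769232 39 226 233
```

```bash
python3 - <<'E' 2>&1 | grep -v Warn
from h import *
p=np.load('pw.npy')
K=T(p,(99.9,-50,203.4)); print('model',K, 'tri0 [0.6741 0.1184 0.2037]')
o,X=ori(p,90,1)
c=np.array(current_tcp_pos())
robot.move_straight([c[0],c[1],0.29],speed=0.25)
robot.move_straight(T(p,(20,-50,290)),speed=0.2,attitude=o)
print(current_joint_pos(),current_time())
f=snap('wrist','w8.png'); m=mark_of('wrist','plate_knob'); print(m[:2],proj(f,K))
s=snap('side'); ms=mark_of('side','plate_knob'); print(ms[:1],proj(s,K))
t=snap('top'); mt=mark_of('top','plate_knob'); print(mt[:1],proj(t,K))
L=[(a,b[0]['location']) for a,b in((f,m),(s,ms),(t,mt)) if b]
print(tri(*zip(*L)))
print(current_time())
E
```

```text
model [0.67323215 0.11705024 0.2034    ] tri0 [0.6741 0.1184 0.2037]
[-19.86080472  28.8229337   14.66447641  84.84890652  -7.70142533
  67.41424924 104.70337749] 15.4083
[{'location': [260.0, 282.2], 'confidence': 0.92}] [258.68346738 283.51610771]
[{'location': [203.5, 182.9], 'confidence': 0.74}] [206.23802544 182.73598185]
[{'location': [338.9, 148.8], 'confidence': 0.7}] [234.76603348 135.71754238]
(array([0.6621062 , 0.00522661, 0.19905605]), [array([-128.40034143,  -51.24661356]), array([  8.08415741, -18.57828827]), array([-58.48856985,  -8.7512355 ])])
15.7083
```

View pics/w8.png

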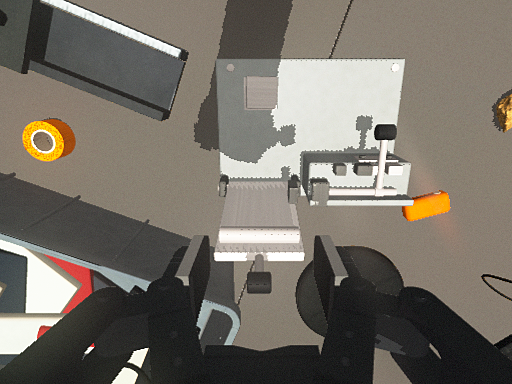

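```bash
python3 - <<'E' 2>&1 | grep -v Warn
from h import *
p=np.load('pw.npy')
robot.move_straight(T(p,(100,-50,290)),speed=0.2); 
print(current_joint_pos())
h=robot.move_straight(T(p,(100,-50,192)),speed=0.1,until_force=6)
print(h,current_tcp_pos(),T(p,(100,-50,192)),current_ft_force())
if not h:
    robot.set_gripper(0.0)
    print(current_grip_width(),current_ft_force(),current_time()); snap('wrist','w9.png')
    s=snap('side')['image']; cv2.imwrite('pics/s9z.png',cv2.resize(s[130:280,150:350],None,fx=4,fy=4,interpolation=cv2.INTER_CUBIC))
E
```

```text
[-19.03739347  36.77472293  14.44743778  70.237415    -8.90110398
  74.15056821 103.62197521]
False [0.67390126 0.11708732 0.19295036] [0.67332696 0.11708203 0.192     ] [ 0.64366423 -0.28980928  0.49157475]
0.21765460008577525 [-1.33319185 -0.40995085  3.45944294] 17.775
```

View pics/w9.png

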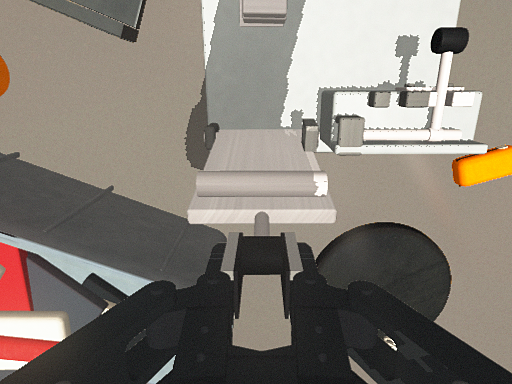

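View pics/s9z.png

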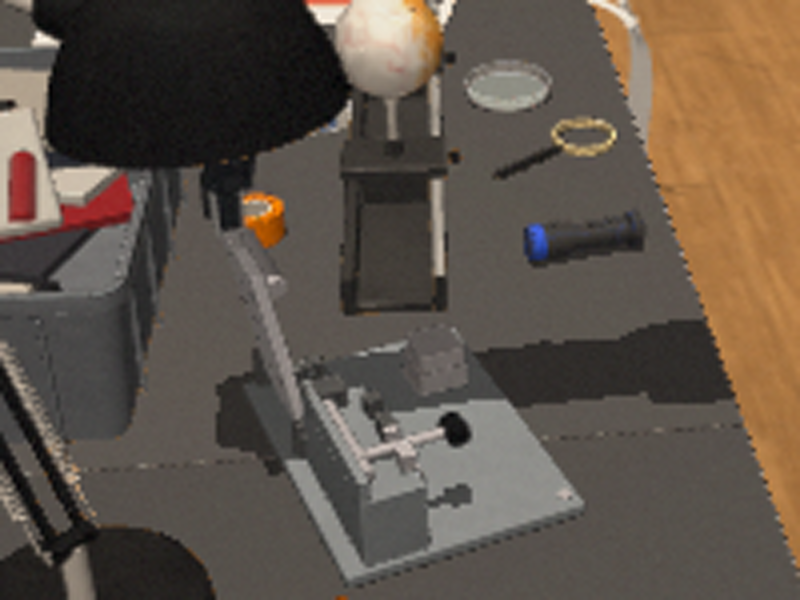

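```bash
python3 - <<'E' 2>&1 | grep -v Warn
from h import *
p=np.load('pw.npy')
t0=np.array(current_tcp_pos())
def kn(th):
    ph=th-np.radians(10); return T(p,(70-172*np.sin(ph),-50,34+172*np.cos(ph)))
off=t0-kn(0); print(off)
for th in np.append(np.arange(.1,1.36,.105),1.38):
    h=robot.move_straight(kn(th)+off,speed=0.09,until_force=15)
    print(round(th,2),h,np.round(current_ft_force(),1),round(current_grip_width(),3),current_time())
    if h: break
np.save('off.npy',off)
E
```

```text
[ 0.00037931  0.00025613 -0.01054489]
0.1 False [0.7 0.8 0.9] 0.22 18.2167
0.2 False [0.7 1.1 2.9] 0.22 18.5667
0.31 False [1.  0.2 5.8] 0.214 18.9167
0.42 False [-0.2  0.   7.7] 0.217 19.2667
0.52 False [-1.4 -0.8  8.9] 0.218 19.6167
0.62 False [-3.3 -0.7 11.1] 0.215 19.9667
0.73 False [-6.  -1.3 12.1] 0.218 20.3167
0.84 False [-5.7 -1.6 10.3] 0.219 20.6667
0.94 False [-5.5 -2.   8.1] 0.219 21.0167
1.05 False [-5.4 -2.4  6.5] 0.213 21.3667
1.15 False [-5.4 -2.8  5.9] 0.217 21.7167
1.26 False [-5.2 -3.8  4.1] 0.219 22.0667
1.38 False [-5.5 -3.2  4.7] 0.223 22.4583
```

```bash
python3 - <<'E' 2>&1 | grep -v Warn
from h import *
snap('wrist','w10.png')
s=snap('side')['image']; cv2.imwrite('pics/s10z.png',cv2.resize(s[130:280,150:350],None,fx=4,fy=4,interpolation=cv2.INTER_CUBIC))
E
```

```text
(no output)
```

View pics/w10.png

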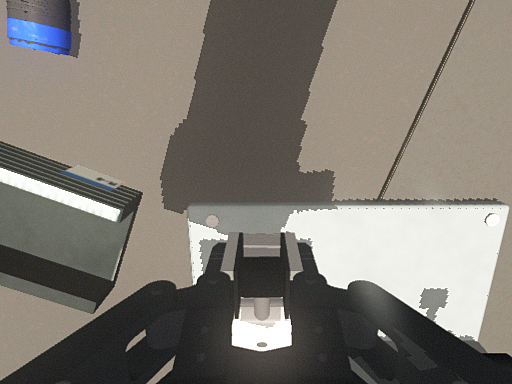

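View pics/s10z.png

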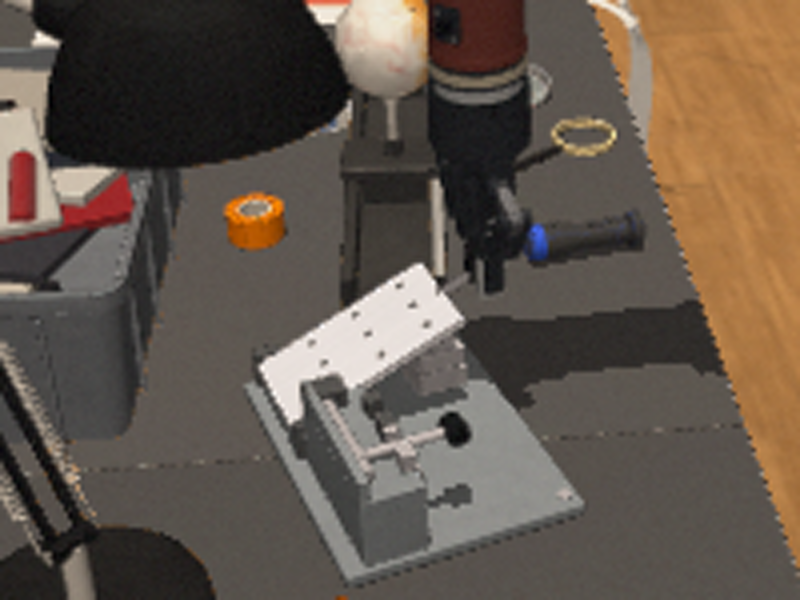

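```bash
python3 - <<'E' 2>&1 | grep -v Warn
from h import *
p=np.load('pw.npy'); off=np.load('off.npy')
def kn(th):
    ph=th-np.radians(10); return T(p,(70-172*np.sin(ph),-50,34+172*np.cos(ph)))
for th in (1.42,1.45,1.475,1.5,1.525,1.55):
    h=robot.move_straight(kn(th)+off,speed=0.02,until_force=6)
    print(round(th,3),h,np.round(current_ft_force(),1),np.round(current_tcp_pos()-off-kn(1.47),4),current_time())
    if h: break
snap('wrist','w11.png')
s=snap('side')['image']; cv2.imwrite('pics/s11z.png',cv2.resize(s[130:280,150:350],None,fx=4,fy=4,interpolation=cv2.INTER_CUBIC))
E
```

```text
1.42 False [-6.3 -3.6  3.4] [-0.0023 -0.0013  0.0069] 23.05
1.45 False [-5.3 -3.9  4.1] [-0.0039 -0.0018  0.0019] 23.4583
1.475 False [-6.2 -4.2  4.5] [-0.0051 -0.0022 -0.0022] 23.825
1.5 False [-5.6 -4.1  3.5] [-0.0063 -0.0026 -0.0065] 24.1917
1.525 True [-2.3 -0.4  6. ] [-0.0066 -0.0027 -0.0076] 24.4
```

View pics/s11z.png

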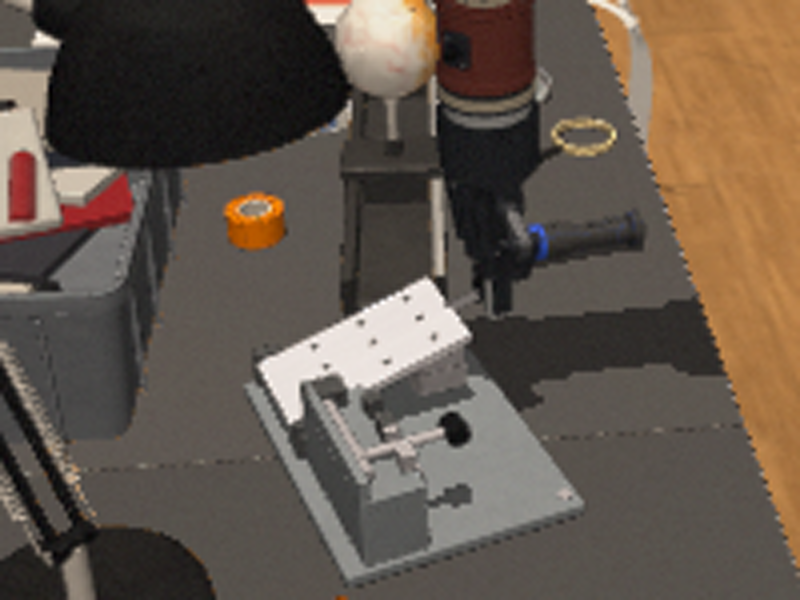

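```bash
python3 - <<'E' 2>&1 | grep -v Warn
from h import *
p=np.load('pw.npy'); off=np.load('off.npy')
def kn(th):
    ph=th-np.radians(10); return T(p,(70-172*np.sin(ph),-50,34+172*np.cos(ph)))
for th in (1.52,1.53,):
    h=robot.move_straight(kn(th)+off,speed=0.015,until_force=8)
    print(round(th,3),h,np.round(current_ft_force(),1),np.round(current_tcp_pos()-off-kn(1.47),4),current_time())
    if h: break
f=snap('side'); m=recognise('side','tilt_plate'); print(m[:1])
for th in(1.40,1.47,1.51):
    ph=th-np.radians(10)
    d=np.array([-np.sin(ph),0,np.cos(ph)]); n=np.array([np.cos(ph),0,np.sin(ph)]) 
    print(th,[proj(f,T(p,np.array([70,-50+s*42,34])+150*d+5*n)).round(1) for s in(1,-1)])
E
```

```text
1.52 True [-2.4 -0.4  4.9] [-0.0066 -0.0027 -0.0075] 24.7333
[{'bbox': [216.5, 198.5, 270.3, 235.1], 'confidence': 0.81}]
1.4 [array([269.3, 209.4]), array([258.5, 195.3])]
1.47 [array([270.5, 211.9]), array([259.6, 197.7])]
1.51 [array([271. , 213.3]), array([260.2, 199.1])]
```

```bash
python3 - <<'E' 2>&1 | grep -v Warn
from h import *
p=np.load('pw.npy')
t=np.array(current_tcp_pos()); t1=t.copy()
h=robot.move_straight(t-[0,0,0.003],speed=0.01,until_force=14)
print(h,np.round(current_ft_force(),1),np.array(current_tcp_pos())-t,current_time())
i=snap('wrist','w12.png')['image']
cv2.imwrite('pics/w12z.png',i)
E
```

```text
True [-1.4 -0.3  6.5] [ 6.76754982e-06  4.63128545e-06 -3.33000369e-05] 25.075
```

View pics/w12.png

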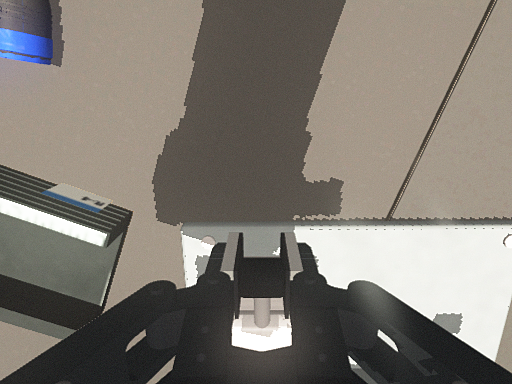

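```bash
python3 - <<'E' 2>&1 | grep -v Warn
from h import *
p=np.load('pw.npy')
robot.set_gripper(0.5); print(current_ft_force(),current_grip_width())
c=np.array(current_tcp_pos())
h=robot.move_straight(c+[0,0,0.12],speed=0.1,until_force=5); print(h,current_ft_force())
f=snap('wrist','w13.png')
s=snap('side')['image']; cv2.imwrite('pics/s13z.png',cv2.resize(s[130:280,150:350],None,fx=4,fy=4,interpolation=cv2.INTER_CUBIC))
w=mark_of('wrist','plate_knob'); print(w[:1])
for th in(1.40,1.47,1.55):
    ph=th-np.radians(10); print(th,proj(f,T(p,(70-172*np.sin(ph),-50,34+172*np.cos(ph)))))
print(current_time())
E
```

```text
[ 0.23964008 -0.20745616 -0.16405702] 0.5005230420439426
False [-0.1593685   0.34142591  0.00105135]
[{'location': [260.3, 191.0], 'confidence': 0.6}]
1.4 [261.73491332 205.86984811]
1.47 [261.68982132 196.76181595]
1.55 [261.64334569 188.19341391]
26.975
```

View pics/w13.png

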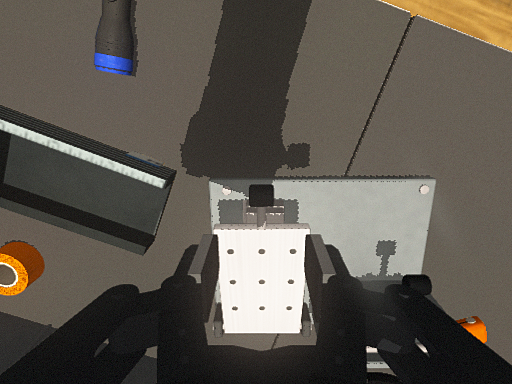

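View pics/s13z.png

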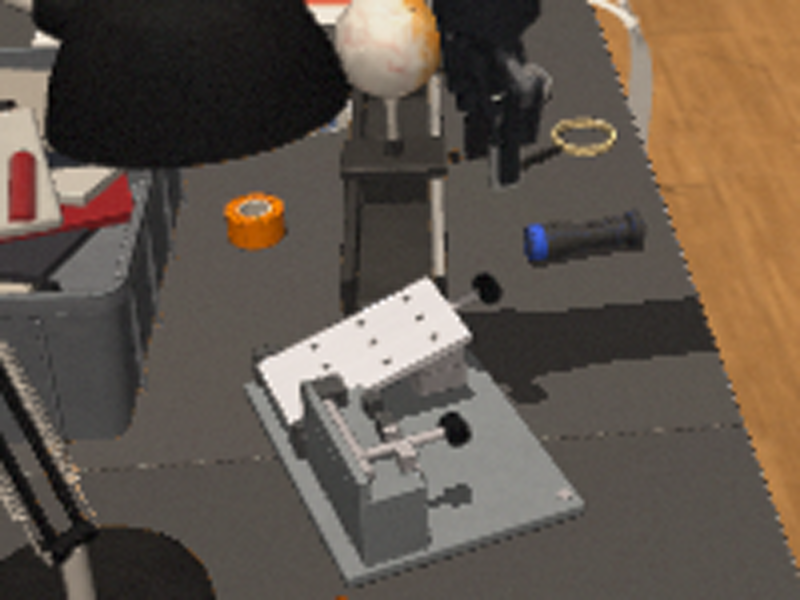

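Run:
```python
import cv2,numpy as np
a,b=cv2.imread('pics/s10z.png'),cv2.imread('pics/s13z.png')
cv2.imwrite('pics/cmp.png',np.hstack([cv2.resize(i[310:420,350:500],None,fx=2.6,fy=2.6) for i in(a,b)]))
```

```text
(no output)
```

View pics/cmp.png

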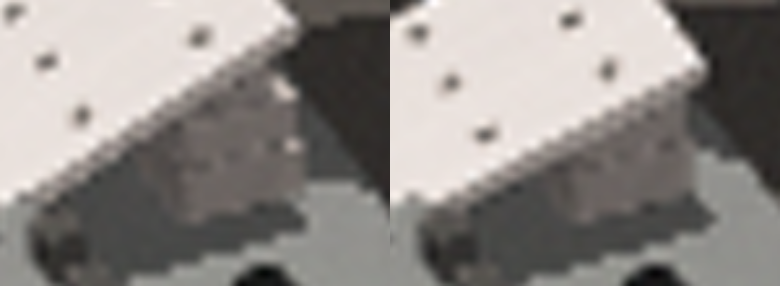

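The blocks have not shifted: their lower edge is at the same pixels before and after contact. I'm handing in the job.

Run:
```python
from h import *
robot.sign_off(); print(current_time())
```

```text
the job is handed in; nothing more can be done
the job is handed in; nothing more can be done
```

The job is done and handed in, with the clock at about 27 s at my last reading.

**Bolt:** I lifted the handle out of the closed notch and drew the bolt back 36 mm, to where the wrist picture showed the open notch. I then lowered the handle into it. It met a hard stop slightly early, at about 20 N, so I let go there. Afterwards the side view matched the handle being fully level, and the wrist view showed the bar centred between the strips.

**Plate:** I swung it down by its knob, gripped throughout, until the roller met a stiff stop on the gauge blocks. I then opened the gripper and backed straight up.

**Last checks:**
- **Plate angle:** the knob sits where an angle of about 1.47–1.5 rad puts it.
- **Handle:** it is still down in the notch.
- **Blocks:** the stack's lower edge looks unmoved.
- **Robot:** it touches nothing, with the force reading near zero.

**Checks that disagreed:**
- **Stop angle:** the arm's own track put the stop at about 1.51 rad rather than 1.47. I put that down to slip in the grip and calibration error.
- **Recognition:** the network gave a wrong spot for the plate knob in one top picture and for the handle in one side picture. I ignored both.
- **First depth estimate:** triangulating the handle from two wrist views alone was unreliable, so I used the side camera with the wrist camera instead.

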